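Hang the shouldered slab template on the rail with the S-hook

TASK

Take the S-hook off the rail, pass its lower bend through the hole of the shouldered plywood template (the one with a narrow neck and a wide body), lift the template out of the rack with it, and hang the S-hook back on the rail so that the template hangs from it freely and almost still. Touch the templates only with the hook, not with the gripper, and leave the straight template, the ochre tub and the slip cup where they are.

Things in the scene. Friction and masses are not known exactly. Their poses are not given: they have to be found in the camera images.
- hook_grip (a point): Centre of the black flat-sided grip of the S-hook: 18 mm along x, 12 mm thick along y (pinch across this), 28 mm tall along z. The rigid S-hook, bent from 5 mm steel wire in the x-z plane, weighs 60 g. At the start it hangs plumb on the rail (z up), grip on the robot's side, x pointing away from the robot, square to the rail.
- hook_crown (a point): Inside of the S-hook's upper bend, which rests on the rail's top: 26 mm along x and 24.5 mm above the grip's centre; axes as hook_grip. The wire's top is 5 mm higher. The bend opens downward; its tip, at x = +38 mm, ends 3.5 mm above the grip's centre.
- hook_bowl (a point): Inside of the S-hook's lower bend, which carries the load: 27 mm along x, 74.5 mm below the grip's centre; axes as hook_grip. The wire's underside is 5 mm lower. The bend opens upward, 13.5 mm wide, 10 mm deep. From the grip the wire slopes out to x = +36 mm at 49 mm below it (underside 40 mm below at x = +26 mm), then runs straight down to this bend.
- hook_tip (a point): Tip of the lower bend, centre of its round wire end: 17.5 mm along x, 67 mm below the grip's centre; axes as hook_grip. It points up, on the grip's side of the bend, and ends 64.5 mm below the grip's centre; what must pass the hole is 15 mm tall. It enters a plate's hole moving along -x.
- shouldered_hole (a point): Centre of the 26 mm round hole in the shouldered plywood template, the one to hang: 6 mm thick (x, its normal, points away from the robot), 110 mm tall (z), neck 50 mm wide (y) over a body 90 mm wide from 60 mm down; 60 g. The hole's centre is 85 mm above the foot; 12 mm of wood lie above the hole. It stands loosely in the rack's slot.
- straight_hole (a point): Centre of the hole in the other plywood template, in the same slot: same height, thickness and hole, but a plain rectangle 64 mm wide. Leave it.
- rail_mid (a point): Middle of the axis of the fixed stand's horizontal steel rail: 10 mm thick, along this frame's y, 230 mm above the bench (top at 235 mm); x points away from the robot. Posts 20 mm wide (y) and 35 mm deep at y = -125 and +125 mm reach 16 mm above the axis; under the rail it is open down to a plank 15 mm high, 70 mm deep.
- rack: Low fixed wooden rack, 50 mm (x) by 220 mm (y); origin on the bench under its centre. One slot 9 mm wide runs along its y, at x = 0, and holds both templates side by side, at about y = -60 and +60 mm; its floor is 8 mm and the tops of its walls 33 mm above the bench.
- tub: Closed ochre tub with white lid, 67 mm across, 62 mm tall, on the bench; origin at the centre of its underside. Leave it.
- cup: Closed low slip cup with white lid, 79 mm across, 46 mm tall, on the bench; origin at the centre of its underside. Leave it.

How it is judged:
On the way:
1. the S-hook, held in the gripper, is through the shouldered template's hole and carries it clear of the rack (distance between hook_bowl and shouldered_hole below 0.022 m and contact force between s_hook and shouldered above 0.2 N and contact force between the fingers and s_hook above 1 N and height (world z) of shouldered_hole above 0.12 m and contact force between shouldered and rack below 0.05 N), for 0.2 s.
At the end, for the whole second after the job is handed in: The S-hook's upper bend rests on top of the rail between the posts (within 15 mm of its axis), the shouldered template hangs from the lower bend (hole centre within 22 mm of the inside of that bend), touches no part of the stand and swings no faster than 0.12 m/s (distance between hook_bowl and shouldered_hole below 0.022 m and contact force between s_hook and shouldered above 0.2 N and contact force between s_hook and stand above 0.4 N and contact force between shouldered and stand below 0.05 N and x of hook_crown in the frame of rail_mid between -0.015 and 0.015 m and y of hook_crown in the frame of rail_mid between -0.115 and 0.115 m and z of hook_crown in the frame of rail_mid between 0 and 0.012 m and linear speed of shouldered below 0.12 m/s).
It fails at once if the gripper touches a template (contact force between any of the fingers, the arm and shouldered above 1 N or contact force between any of the fingers, the arm and straight above 1 N).
It fails at once if the straight template is shifted by more than 20 mm (distance of straight_hole from where it was at the start of the episode above 0.02 m).
It fails at once if the tub or the slip cup is shifted by more than 30 mm (distance of any of tub, cup from where it was at the start of the episode above 0.03 m).
It also fails if it takes over 67 s, if anything falls off the work surface, if the arm or the gripper's body presses on something with over 40 N, if the wrist force passes 120 N, or if a joint passes its speed limit or range.

ROBOT

A 7-joint arm with a two-finger parallel gripper is mounted at the origin on a cart in front of the work surface, level with it; the furniture and walls round the work are solid. World frame = base frame: x ahead of the robot, y to its left, z up, the work surface at z = 0. Lengths are in m, angles in rad, forces in N, time in s.
With the tool pointing down it reaches from about 0.35 to 0.9 m from the base axis. Payload 7.2 kg.
Tool frame: the origin (TCP) lies at the very end of the fingers, on their centre line; the grasp point (between the pads) lies arm.tcp_to_grasp behind it (arm.tcp_to_grasp is the distance from the TCP to the grasp point, in m); z points along the fingers, y is the direction in which the jaws open and shut (so a half turn about z gives the same grasp; the last joint's range is limited). The gripper opens to 85 mm and grips with 20 to 120 N. Pads are 22 mm wide; open, the fingers measure 114 mm over their backs; the gripper's body (76 mm by 85 mm) begins 54 mm behind the grasp point. The pads swing forward as they close: fully open they stand 13 mm farther back than shut.
Start: joints at [1.173, 0.411, -0.013, 1.596, 0.006, 1.134, -0.082], TCP at [0.202, -0.591, 0.231] pointing down, gripper open.
Joint ranges: [-2.95, 2.95], [-0.29, 1.99], [-1.47, 1.44], [0.14, 2.54], [-1.03, 4.17], [0.13, 1.85], [-2.86, 2.86]. Speed limits (rad/s): [2.39, 2.39, 3.01, 3.01, 3.14, 3.14, 3.14].

INTERFACE

Orientations are given as a unit quaternion [w, x, y, z].
In Python, from bench import arm, optics gives the robot as it stands.
- The arm moves only by the tool jog_arm, never from a script. Its argument "commands" is a list of rows, each a list of 6 numbers: the shift along the tool's x, y, z in cm, then the turn, a rotation vector about the tool's x, y, z in rad. A call has 1 to 20 rows; each row shifts and turns the commanded pose from where the row before left it, along the tool's axes as they then stand; what a row does not reach is not made up. A row lasts 1/12 s, in which the tool goes at most 41.7 mm and 7.16 degrees, less where a joint would pass 70% of its speed; a pose out of reach is approached as far as the arm can. A call is refused whole if a number of a shift passes 4.17 or a number of a turn 0.125, either way. A call with a gripper value outside its range is refused whole. "claw" is the opening, from 0 (shut) to 1 (fully open), set as the call begins (left out, the last holds). The fingers move at their own pace and stop on an object; "squeeze" is the grip in N (left out, the last holds). Time passes only in rows, so rows that do not move let the fingers close. It gives the time, the measured TCP pose, the force and the opening at its end, in the units of the state.
- arm.sense(): the state, without advancing time (a new reading comes with each control period).
- optics.read_camera(name): name is "side" or "top"; returns the picture (420x560x3 uint8, blue, green, red); there is no depth.
- optics.camera_model(name): a dict with "K" (3x3 intrinsics, pixels), "cam_to_world" (4x4, takes a point from camera to world coordinates). Camera axes: x right, y down, z forward; pixel columns grow to the right and rows downward; lengths in m; the calibration is good to about 2 mm. A picture is of the moment at which its call begins. camera_model takes no time and is no camera call.
- arm.sign_off(): hands the job in, once; it reports no verdict.
The state is a dict: "time_s": time; "q": joint angles; "joint_vel": joint speeds; "effort": joint torques, N m; "eef_pos": TCP position; "orientation": TCP orientation; "force": force on the tool from outside, world axes, zero at the start; "moment": the same for the moment, N m; "width": opening from 0.0 (shut) to 1.0 (fully open).
Only numpy, scipy, OpenCV 4.12 (cv2) and the standard library are available. Lean on these libraries where they do the work, as an engineer would, in place of code of your own. Each camera call takes 0.05 s, during which the arm holds its last target.

## Working session

There is one attempt and no reset: what is moved stays moved. The work goes in short steps, Python scripts to look and compute and a tool call to move; the robot and the scene stay as the last step left them, time stands still between calls to the robot, and variables do not carry over. Pictures are saved under pics/ and viewed, and the job is handed in when it is done.

Besides the shell and the picture viewer there is one more tool, called after "Emit:" as name([rows], argument=value, ...), one row to a line, values as JSON. jog_arm: Moves the arm, as the interface text tells. Its arguments: {"type":"object","properties":{"commands":{"type":"array","items":{"type":"array","items":{"type":"number"}}},"claw":{"type":"number"},"squeeze":{"type":"number"}},"required":["commands"]}

```bash
ls; mkdir -p pics
python3 - <<'E'
from bench import arm, optics
import cv2, numpy as np
np.set_printoptions(precision=4,suppress=True)
print(arm.sense()); print(arm.tcp_to_grasp)
for n in("side","top"):
    cv2.imwrite(f"pics/{n}0.png",optics.read_camera(n)); m=optics.camera_model(n); print(n,m["K"],m["cam_to_world"])
E
```

```text
pics
{'time_s': 0.0, 'q': array([ 1.1728,  0.4119, -0.0127,  1.5971,  0.0056,  1.1343, -0.0822]), 'joint_vel': array([ 0.0001,  0.0001, -0.0002,  0.0007,  0.0005, -0.0018, -0.0009]), 'effort': array([ -0.0002, -60.0612,   0.682 , -29.9401,   0.0139,   0.0108,
         0.    ]), 'eef_pos': array([ 0.2022, -0.5908,  0.2305]), 'orientation': array([-0.0008,  0.9864,  0.1641, -0.0002]), 'force': array([-0.2652,  0.9459,  1.1044]), 'moment': array([0.0443, 0.0073, 0.0509]), 'width': 1.0016165987792107}
0.0187
side [[446.5529   0.     281.8297]
 [  0.     446.5529 206.2157]
 [  0.       0.       1.    ]] [[-0.9599 -0.1857  0.21    0.178 ]
 [-0.2801  0.606  -0.7445  0.8032]
 [ 0.011  -0.7735 -0.6337  0.9179]
 [ 0.      0.      0.      1.    ]]
top [[422.5114   0.     283.2441]
 [  0.     422.5114 218.1936]
 [  0.       0.       1.    ]] [[ 0.0271 -0.9853  0.169   0.28  ]
 [-0.9996 -0.0281 -0.0037 -0.0656]
 [ 0.0084 -0.1688 -0.9856  1.2203]
 [ 0.      0.      0.      1.    ]]
```

View pics/side0.png

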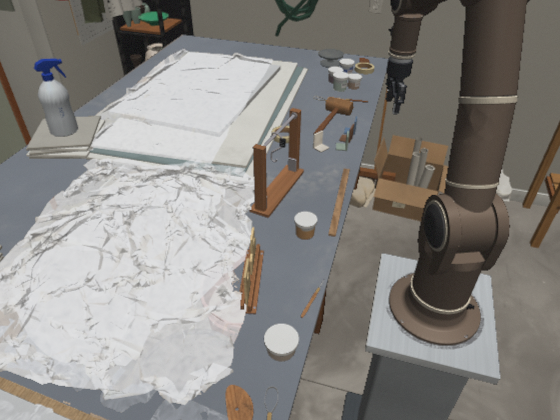

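View pics/top0.png

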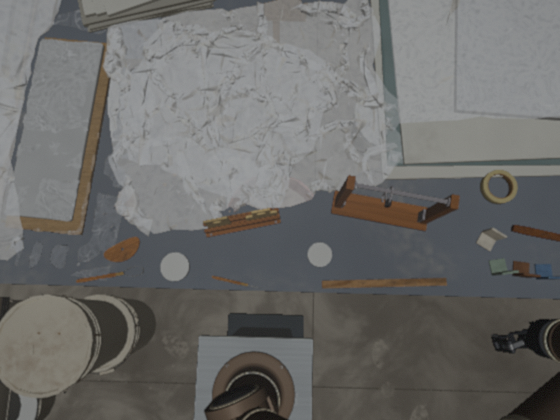

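Run:
```python
import cv2
s=cv2.imread("pics/side0.png"); t=cv2.imread("pics/top0.png")
cv2.imwrite("pics/s_rail.png",cv2.resize(s[100:220,235:335],None,fx=5,fy=5,interpolation=cv2.INTER_CUBIC))
cv2.imwrite("pics/s_rack.png",cv2.resize(s[205:325,215:335],None,fx=5,fy=5,interpolation=cv2.INTER_CUBIC))
cv2.imwrite("pics/t_rail.png",cv2.resize(t[165:240,320:470],None,fx=5,fy=5,interpolation=cv2.INTER_CUBIC))
cv2.imwrite("pics/t_rack.png",cv2.resize(t[190:250,190:300],None,fx=7,fy=7,interpolation=cv2.INTER_CUBIC))
```

```text
(no output)
```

View pics/s_rail.png

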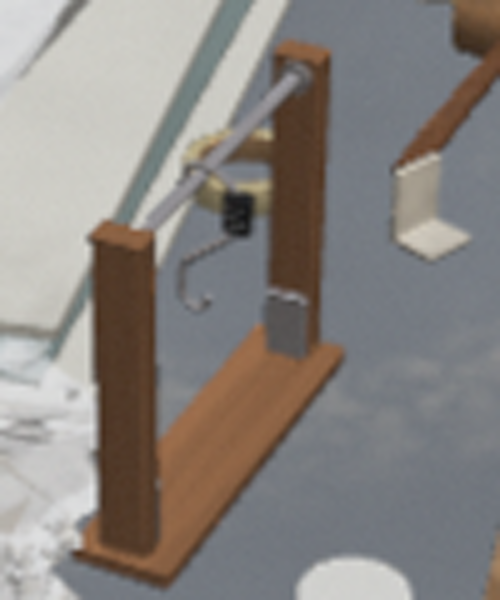

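View pics/s_rack.png

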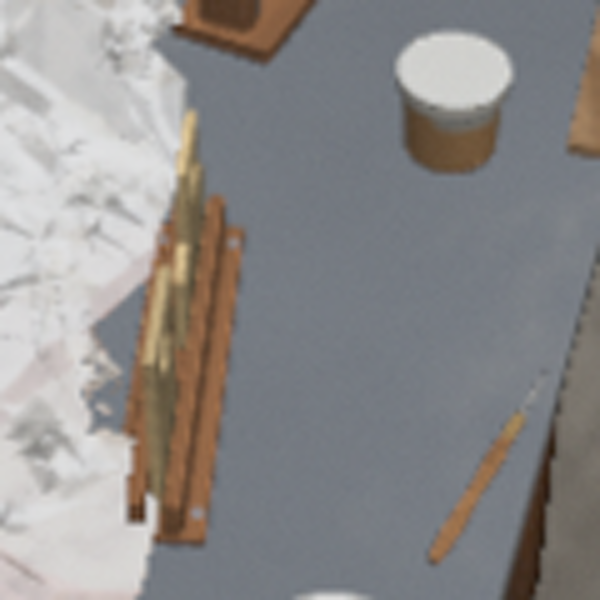

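View pics/t_rail.png

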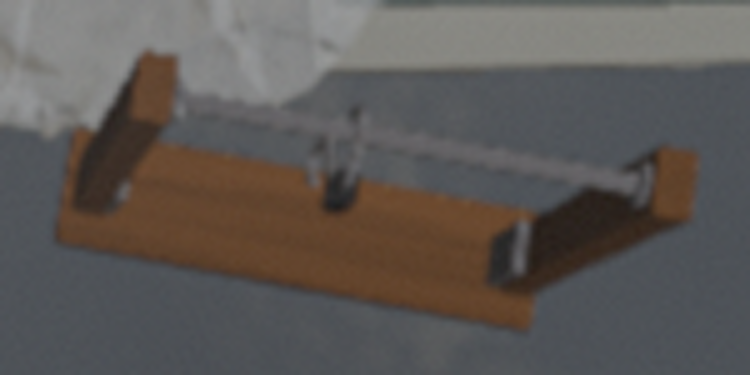

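View pics/t_rack.png

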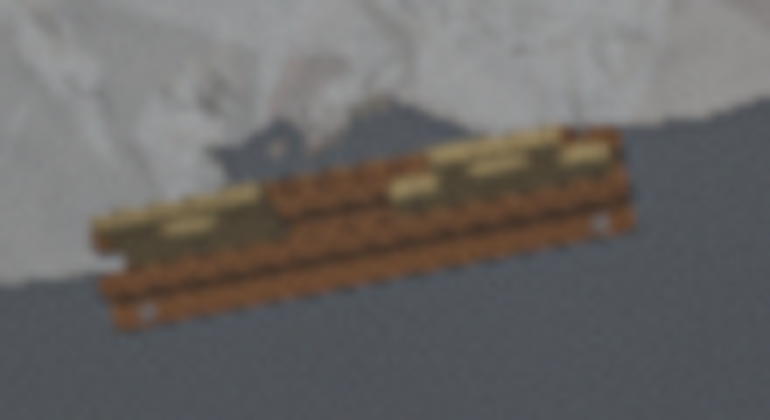

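```bash
cat > h.py <<'E'
import numpy as np, cv2
from bench import arm, optics
np.set_printoptions(precision=4,suppress=True)
C={n:optics.camera_model(n) for n in("side","top")}
def ray(n,u,v):
    m=C[n];T=np.array(m["cam_to_world"]);d=T[:3,:3]@np.linalg.solve(np.array(m["K"]),[u,v,1.]);return T[:3,3],d/np.linalg.norm(d)
def on(n,u,v,z):
    o,d=ray(n,u,v);return o+d*(z-o[2])/d[2]
def proj(n,p):
    m=C[n];T=np.array(m["cam_to_world"]);q=np.array(m["K"])@(T[:3,:3].T@(np.asarray(p)-T[:3,3]));return q[:2]/q[2]
def tri(a,b):
    A=np.zeros((3,3));y=np.zeros(3)
    for n,p in(("side",a),("top",b)):
        o,d=ray(n,*p);P=np.eye(3)-np.outer(d,d);A+=P;y+=P@o
    x=np.linalg.solve(A,y)
    return x,proj("side",x)-a,proj("top",x)-b
E
python3 - <<'E'
from h import *
def tr(x,y):return np.array([x/5-.4+320,y/5-.4+165])
def tk(x,y):return np.array([x/7-.43+190,y/7-.43+190])
def sr(x,y):return np.array([x/5-.4+235,y/5-.4+100])
def sk(x,y):return np.array([x/5-.4+215,y/5-.4+205])
a=np.mean([on("top",*tr(*p),.246) for p in((147,53),(178,55),(165,122),(132,120))],0)
b=np.mean([on("top",*tr(*p),.246) for p in((661,149),(697,152),(689,220),(652,215))],0)
print("posts",a,b,np.linalg.norm(a-b), "mid",(a+b)/2,"ang",np.degrees(np.arctan2(*(a-b)[:2])))
a1=on("top",*tr(183,104),.23);b1=on("top",*tr(645,188),.23);print("rail px",a1,b1,np.degrees(np.arctan2(*(a1-b1)[:2])))
# side post tops
for p in((92,238),(153,243),(120,222),(155,233),(277,45),(325,65),(285,42),(328,50)):pass
sa=np.mean([on("side",*sr(*p),.246) for p in((88,240),(154,246),(156,231),(105,222))],0)
sb=np.mean([on("side",*sr(*p),.246) for p in((275,60),(325,68),(329,48),(282,41))],0)
print("side posts",sa,sb,(sa+sb)/2,np.degrees(np.arctan2(*(sa-sb)[:2])))
print("grip",tri(sr(238,214),tr(341,190)))
print("sh top ends",[on("top",*tk(*p),.118) for p in((432,158),(566,133))])
print("sh shoulders",[on("top",*tk(*p),.068) for p in((391,190),(437,183),(563,156),(612,149))])
print("st top ends",[on("top",*tk(*p),.118) for p in((93,222),(261,190))])
print("rack corners front z0",[on("top",*tk(*p),.033) for p in((120,330),(635,232))], [on("top",*tk(*p),.033) for p in((93,250),(618,128))])
print("sh side top end z.118",[on("side",*sk(*p),.118) for p in((190,110),(200,165),(163,265),(182,240))])
E
```

```text
posts [ 0.5387 -0.2272  0.246 ] [ 0.4989 -0.473   0.246 ] 0.24893559284739025 mid [ 0.5188 -0.3501  0.246 ] ang 9.198700525600072
rail px [ 0.5351 -0.2432  0.23  ] [ 0.5001 -0.4652  0.23  ] 8.959686636917732
side posts [ 0.5352 -0.224   0.246 ] [ 0.4959 -0.4657  0.246 ] [ 0.5155 -0.3449  0.246 ] 9.242571779445344
grip (array([ 0.4987, -0.3246,  0.2082]), array([-0.2924, -0.063 ]), array([0.0527, 0.3669]))
sh top ends [array([0.4828, 0.0154, 0.118 ]), array([ 0.4939, -0.035 ,  0.118 ])]
sh shoulders [array([0.4787, 0.0348, 0.068 ]), array([0.482 , 0.0167, 0.068 ]), array([ 0.4943, -0.0327,  0.068 ]), array([ 0.4977, -0.052 ,  0.068 ])]
st top ends [array([0.4546, 0.1421, 0.118 ]), array([0.4687, 0.0795, 0.118 ])]
rack corners front z0 [array([0.4243, 0.1447, 0.033 ]), array([ 0.4703, -0.062 ,  0.033 ])] [array([0.4566, 0.1575, 0.033 ]), array([ 0.5131, -0.0538,  0.033 ])]
sh side top end z.118 [array([ 0.4937, -0.0311,  0.118 ]), array([0.4746, 0.0078, 0.118 ]), array([0.4688, 0.0812, 0.118 ]), array([0.4655, 0.0621, 0.118 ])]
```

Run:
```python
from h import *
s=cv2.imread("pics/side0.png"); t=cv2.imread("pics/top0.png")
for n,im,(x0,y0,x1,y1) in(("side",s,(270,130,295,152)),("top",t,(380,195,396,212))):
    g=im[y0:y1,x0:x1].max(2).astype(float); m=(g<60); ys,xs=np.nonzero(m); print(n,m.sum(),xs.mean()+x0,ys.mean()+y0,xs.min()+x0,xs.max()+x0,ys.min()+y0,ys.max()+y0)
def R(th):c,s_=np.cos(th),np.sin(th);return np.array([[c,-s_,0],[s_,c,0],[0,0,1]])
Rr=R(np.radians(-9.1))
for c in((.499,-.3246,.2105),(.495,-.324,.2105)):
  for n in("side","top"):
    P=np.array([proj(n,np.array(c)+Rr@np.array([sx*.009,sy*.006,sz*.014])) for sx in(-1,1) for sy in(-1,1) for sz in(-1,1)])
    print(c,n,P.min(0),P.max(0),P.mean(0))
    print("  crown-top,tipbowl",proj(n,np.array(c)+Rr@np.array([.026,0,.0295])),proj(n,np.array(c)+Rr@np.array([.0175,0,-.067])),proj(n,np.array(c)+Rr@np.array([.027,0,-.0795])))
print("tub",on("top",319,254,.062),"cup",on("top",174,266,.046))
```

```text
side 41 282.1951219512195 142.34146341463415 280 285 139 146
top 34 387.1470588235294 203.11764705882354 385 390 199 206
(0.499, -0.3246, 0.2105) side [278.2506 136.0637] [285.4043 147.2702] [281.8109 141.6524]
  crown-top,tipbowl [274.1159 131.1974] [276.5429 158.8232] [273.8308 161.4072]
(0.499, -0.3246, 0.2105) top [383.7253 197.4166] [392.528  207.7455] [388.0926 202.6314]
  crown-top,tipbowl [392.7608 189.6261] [382.5388 201.4536] [381.9263 198.9783]
(0.495, -0.324, 0.2105) side [279.4513 136.3623] [286.6254 147.5787] [283.0218 141.9559]
  crown-top,tipbowl [275.3286 131.4932] [277.7073 159.132 ] [274.9837 161.716 ]
(0.495, -0.324, 0.2105) top [383.5041 199.0277] [392.3073 209.3258] [387.8716 204.2272]
  crown-top,tipbowl [392.5376 191.252 ] [382.3283 202.9485] [381.718 200.453]
tub [ 0.3817 -0.1707  0.062 ] cup [0.3389 0.2278 0.046 ]
```

Run:
```python
import cv2
t=cv2.imread("pics/top0.png")
s=cv2.imread("pics/side0.png")
a=cv2.resize(t[180:215,370:410],None,fx=14,fy=14,interpolation=cv2.INTER_NEAREST)
cv2.imwrite("pics/t_hook.png",a)
cv2.imwrite("pics/s_hook.png",cv2.resize(s[125:165,265:300],None,fx=14,fy=14,interpolation=cv2.INTER_NEAREST))
```

```text
(no output)
```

View pics/t_hook.png

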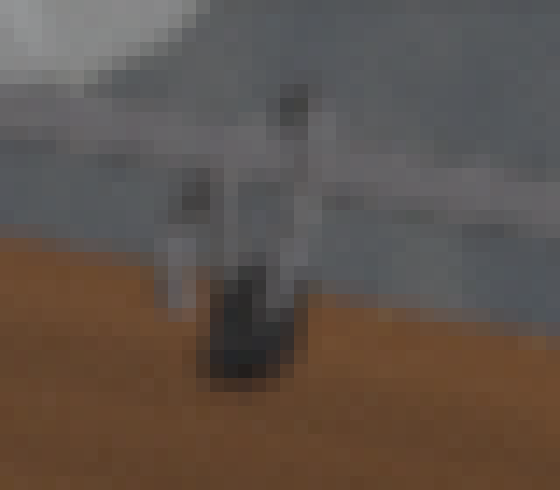

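View pics/s_hook.png

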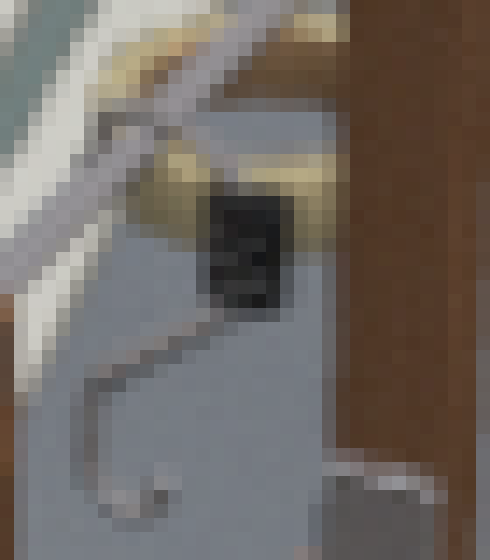

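```bash
cat >> h.py <<'E'
from scipy.spatial.transform import Rotation as Ro
def plan(p,yaw,s=None):
    s=s or arm.sense();w,x,y,z=s["orientation"];r=Ro.from_quat([x,y,z,w])
    y_=np.radians(yaw);c,sn=np.cos(y_),np.sin(y_)
    T=Ro.from_matrix(np.array([[c,sn,0],[sn,-c,0],[0,0,-1]]))
    d=np.asarray(p)-s["eef_pos"]
    print("t",s["time_s"],"pos",s["eef_pos"],"yaw",np.degrees(np.arctan2(r.as_matrix()[1,0],r.as_matrix()[0,0])),"F",s["force"],"w",s["width"])
    print("turn(tool rotvec)",(r.inv()*T).as_rotvec(),"shift before turn cm",r.inv().apply(d)*100,"after turn cm",T.inv().apply(d)*100)
E
python3 -c "
from h import *
plan([.498,-.3245,.30],-9.1)"
```

```text
t 0.1 pos [ 0.2022 -0.5909  0.2305] yaw 18.895120591015694 F [0.2575 0.117  0.8949] w 1.0022807026804081
turn(tool rotvec) [-0.0014  0.0005  0.4886] shift before turn cm [ 36.6119 -15.6373  -6.9294] after turn cm [ 24.9933 -30.9844  -6.948 ]
```

Emit:
jog_arm([
  [0,0,-2,0,0,0.122],
  [0,0,-2,0,0,0.122],
  [0,0,-2,0,0,0.122],
  [0,0,-1,0,0,0.122],
  [0,0,0,0,0,0],
], claw=0.6)

```text
time_s: 0.52
eef_pos: [0.2027, -0.5922, 0.3037]
orientation: [0.002, 0.997, -0.082, 0.001]
force: [-0.0, 0.0, 0.2]
width: 0.594
```

```bash
python3 -c "
from h import *
plan([.498,-.3245,.30],-9.1)"
```

```text
t 0.5167 pos [ 0.2027 -0.5922  0.3037] yaw -9.380517740897957 F [-0.0238  0.0371  0.1726] w 0.594273305146411
turn(tool rotvec) [ 0.0032 -0.0019 -0.0049] shift before turn cm [ 24.7661 -31.2274   0.3156] after turn cm [ 24.9194 -31.1046   0.3682]
```

Emit:
jog_arm([
  [2,-2,0,0,0,0],
  [2.5,-3,0,0,0,0],
  [2.5,-3,0,0,0,0],
  [2.5,-3,0,0,0,0],
  [2.5,-3,0,0,0,0],
  [2.5,-3,0,0,0,0],
  [2.5,-3,0,0,0,0],
  [2.5,-3,0,0,0,0],
  [2.5,-3,0,0,0,0],
  [2,-3,0,0,0,0],
  [1,-2,0,0,0,0],
  [0,0,0,0,0,0],
  [0,0,0,0,0,0],
  [0,0,0,0,0,0],
])

```text
time_s: 1.68
eef_pos: [0.4972, -0.3252, 0.3003]
orientation: [0.0, 0.997, -0.078, -0.001]
force: [-0.9, -1.0, 0.1]
width: 0.598
```

```bash
python3 -c "
from h import *
plan([.498,-.3245,.192],-9.1)"
```

```text
t 1.6833 pos [ 0.4972 -0.3252  0.3003] yaw -8.958186793609118 F [-0.91   -1.0237  0.1396] w 0.5981459404570351
turn(tool rotvec) [0.0002 0.0017 0.0025] shift before turn cm [ 0.0832 -0.0815 10.8281] after turn cm [ 0.0644 -0.0795 10.8282]
```

Emit:
jog_arm([
  [0.1,-0.1,2,0,0,0],
  [0,0,2,0,0,0],
  [0,0,1,0,0,0],
  [0,0,0,0,0,0],
  [0,0,0,0,0,0],
])

```text
time_s: 2.1
eef_pos: [0.4984, -0.3246, 0.2511]
orientation: [-0.0, 0.997, -0.08, -0.001]
force: [-0.3, 0.2, 1.3]
width: 0.602
```

Run:
```python
from h import *
plan([.498,-.3245,.192],-9.1)
s=optics.read_camera("side");t=optics.read_camera("top")
a=cv2.resize(s[95:175,235:325],None,fx=6,fy=6,interpolation=cv2.INTER_CUBIC);cv2.imwrite("pics/s1.png",a)
a=cv2.resize(t[155:225,340:440],None,fx=6,fy=6,interpolation=cv2.INTER_CUBIC);cv2.imwrite("pics/t1.png",a)
```

```text
t 2.1 pos [ 0.4984 -0.3246  0.2511] yaw -9.12164342325696 F [-0.2997  0.1538  1.2925] w 0.601663413825258
turn(tool rotvec) [-0.0001  0.0012 -0.0004] shift before turn cm [-0.0348 -0.007   5.9096] after turn cm [-0.0416 -0.0076  5.9096]
```

View pics/s1.png

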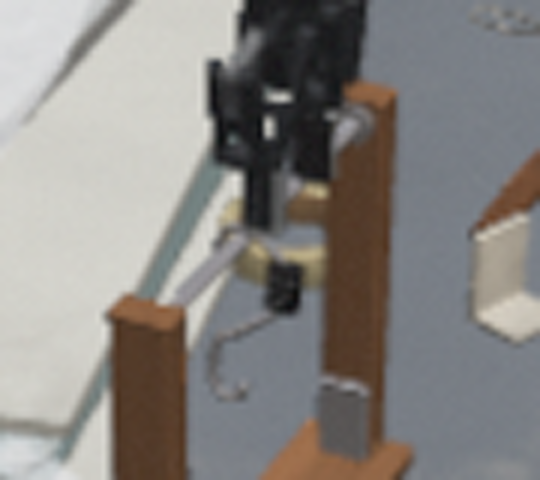

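View pics/t1.png

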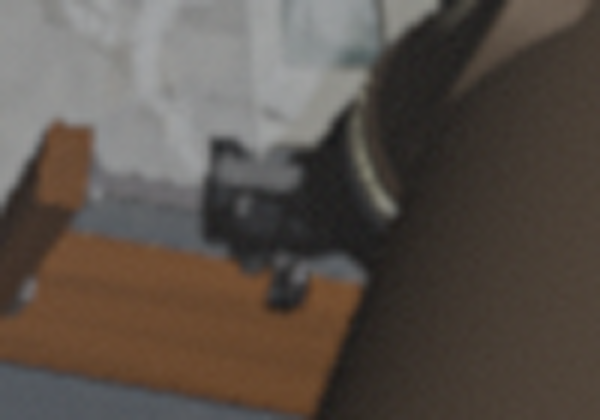

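Emit:
jog_arm([
  [0,0,1,0,0,0],
  [0,0,1,0,0,0],
  [0,0,1,0,0,0],
  [0,0,1,0,0,0],
  [0,0,0,0,0,0],
])

```text
time_s: 2.62
eef_pos: [0.498, -0.323, 0.2084]
orientation: [-0.001, 0.997, -0.079, -0.002]
force: [-0.4, 1.5, -0.1]
width: 0.599
```

Emit:
jog_arm([
  [0,0,1,0,0,0],
  [0,0,0.9,0,0,0],
  [0,0,0,0,0,0],
  [0,0,0,0,0,0],
])

```text
time_s: 2.95
eef_pos: [0.499, -0.3236, 0.1916]
orientation: [-0.0, 0.997, -0.079, -0.001]
force: [-1.8, -0.2, -0.2]
width: 0.598
```

Run:
```python
from h import *
plan([.498,-.3245,.192],-9.1)
s=optics.read_camera("side")
a=cv2.resize(s[95:175,235:325],None,fx=6,fy=6,interpolation=cv2.INTER_CUBIC);cv2.imwrite("pics/s2.png",a)
print((proj("side",[.498,-.3245,.192])-[235,95])*6)
```

```text
t 2.95 pos [ 0.499  -0.3236  0.1916] yaw -9.063201690304707 F [-1.76   -0.2497 -0.1981] w 0.5983239235814635
turn(tool rotvec) [-0.0004  0.0012  0.0006] shift before turn cm [-0.08    0.1054 -0.0405] after turn cm [-0.0799  0.1055 -0.0406]
[282.2737 311.8208]
```

View pics/s2.png

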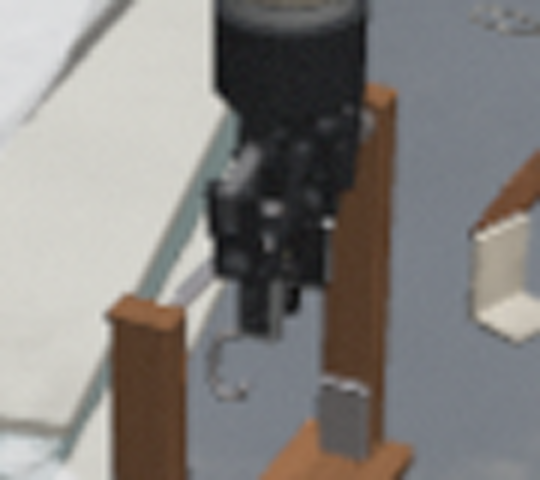

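Emit:
jog_arm([
  [0,0,0,0,0,0],
  [0,0,0,0,0,0],
  [0,0,0,0,0,0],
  [0,0,0,0,0,0],
  [0,0,0,0,0,0],
  [0,0,0,0,0,0],
  [0,0,0,0,0,0],
  [0,0,0,0,0,0],
  [0,0,0,0,0,0],
  [0,0,0,0,0,0],
], claw=0, squeeze=70)

```text
time_s: 3.83
eef_pos: [0.4995, -0.3238, 0.1926]
orientation: [0.0, 0.997, -0.079, 0.0]
force: [0.2, 0.3, 3.8]
width: 0.125
```

Run:
```python
from h import *
plan([.498,-.3245,.192],-9.1)
s=optics.read_camera("side")
a=cv2.resize(s[95:175,235:325],None,fx=6,fy=6,interpolation=cv2.INTER_CUBIC);cv2.imwrite("pics/s3.png",a)
```

```text
t 3.8333 pos [ 0.4995 -0.3238  0.1926] yaw -9.059445064752254 F [0.2208 0.3144 3.8353] w 0.124878441259911
turn(tool rotvec) [ 0.0003 -0.0007  0.0007] shift before turn cm [-0.1427  0.0895  0.061 ] after turn cm [-0.1425  0.0896  0.0611]
```

View pics/s3.png

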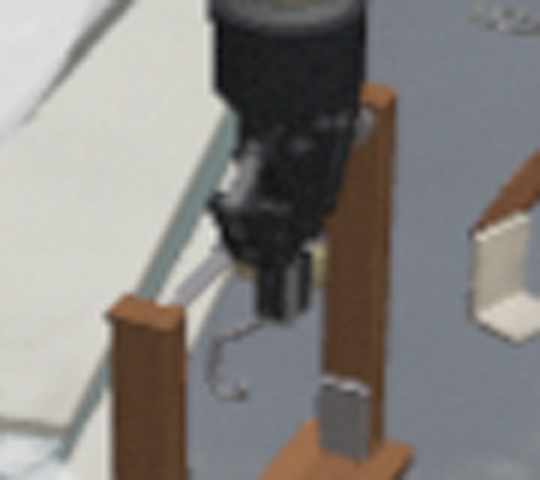

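Emit:
jog_arm([
  [0,0,-0.8,0,0,0],
  [0,0,-0.8,0,0,0],
  [0,0,-0.8,0,0,0],
  [0,0,-0.8,0,0,0],
  [0,0,0,0,0,0],
  [0,0,0,0,0,0],
])

```text
time_s: 4.38
eef_pos: [0.4995, -0.3239, 0.225]
orientation: [0.0, 0.997, -0.079, 0.001]
force: [-0.1, 0.3, -0.5]
width: 0.124
```

Emit:
jog_arm([
  [-1,0,0,0,0,0],
  [-1,0,0,0,0,0],
  [-1,0,0,0,0,0],
  [-1,0,0,0,0,0],
  [-1,0,0,0,0,0],
  [-1,0,0,0,0,0],
  [0,0,-1.5,0,0,0],
  [0,0,-2,0,0,0],
  [0,0,-1.5,0,0,0],
  [0,0,0,0,0,0],
  [0,0,0,0,0,0],
])

```text
time_s: 5.3
eef_pos: [0.4398, -0.3145, 0.2749]
orientation: [0.0, 0.997, -0.079, 0.001]
force: [-0.2, 0.1, -1.8]
width: 0.123
```

Run:
```python
from h import *
s=optics.read_camera("side");t=optics.read_camera("top")
cv2.imwrite("pics/s4.png",cv2.resize(s[85:185,225:345],None,fx=5,fy=5,interpolation=cv2.INTER_CUBIC))
cv2.imwrite("pics/t4.png",t)
th=np.radians(12.4);n=np.array([np.cos(th),np.sin(th)]);hole=np.array([.4883,-.0095])
for hx in(4,27):
    g=hole-n*hx/1000;print(hx,"grip",g)
    plan([*g,.30],12.4)
```

```text
4 grip [ 0.4844 -0.0104]
t 5.4 pos [ 0.4393 -0.3141  0.2734] yaw -9.073509009760867 F [ 0.1293 -0.2357 -1.5406] w 0.13090059391294634
turn(tool rotvec) [-0.0006  0.0009 -0.3748] shift before turn cm [ -0.3364 -30.7025  -2.6449] after turn cm [ 10.9284 -28.6926  -2.6565]
27 grip [ 0.4619 -0.0153]
t 5.4 pos [ 0.4393 -0.3141  0.2734] yaw -9.073509009760867 F [ 0.1293 -0.2357 -1.5406] w 0.13090059391294634
turn(tool rotvec) [-0.0006  0.0009 -0.3748] shift before turn cm [ -2.4767 -29.8605  -2.643 ] after turn cm [  8.6284 -28.6926  -2.6565]
```

View pics/s4.png

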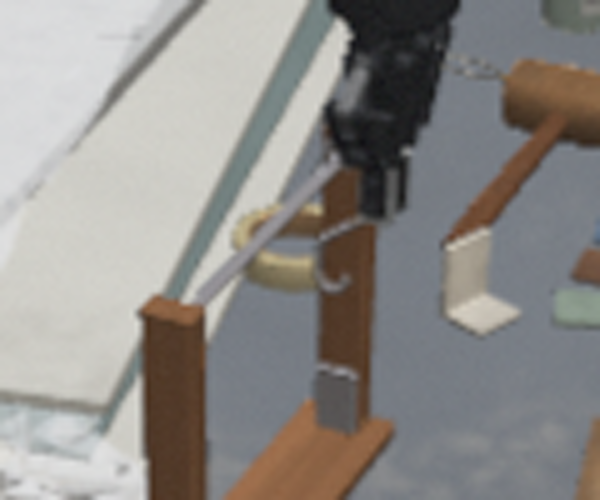

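Emit:
jog_arm([
  [0,0,-1,0,0,-0.125],
  [0,0,-1,0,0,-0.125],
  [0,0,-0.7,0,0,-0.125],
  [0.8,-2,0,0,0,0],
  [1,-3,0,0,0,0],
  [1,-3,0,0,0,0],
  [1,-3,0,0,0,0],
  [1,-3,0,0,0,0],
  [1,-3,0,0,0,0],
  [1,-3,0,0,0,0],
  [1,-3,0,0,0,0],
  [1,-3,0,0,0,0],
  [1.5,-2,0,0,0,0],
  [1,-0.7,0,0,0,0],
  [0,0,0,0,0,0],
  [0,0,0,0,0,0],
  [0,0,0,0,0,0],
])

```text
time_s: 6.82
eef_pos: [0.4881, -0.0113, 0.3005]
orientation: [0.0, 0.994, 0.107, -0.001]
force: [0.0, -0.4, -1.3]
width: 0.125
```

Run:
```python
from h import *
s=optics.read_camera("side");t=optics.read_camera("top")
cv2.imwrite("pics/s5.png",cv2.resize(s[165:305,185:325],None,fx=4,fy=4,interpolation=cv2.INTER_CUBIC))
cv2.imwrite("pics/t5.png",cv2.resize(t[150:250,190:330],None,fx=5,fy=5,interpolation=cv2.INTER_CUBIC))
plan([.4883,-.0095,.23],12.4)
```

```text
t 6.9167 pos [ 0.4882 -0.0113  0.3009] yaw 12.291217867291758 F [-0.6283 -0.0909 -0.4616] w 0.12844076212049227
turn(tool rotvec) [ 0.0003  0.0009 -0.0019] shift before turn cm [ 0.0508 -0.1742  7.0933] after turn cm [ 0.045  -0.1718  7.0934]
```

View pics/s5.png

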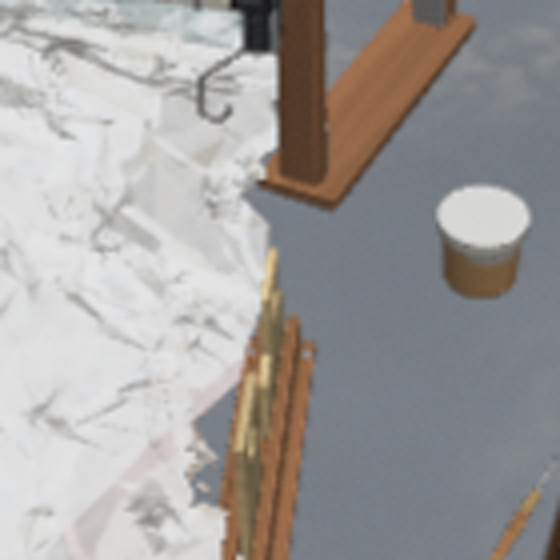

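View pics/t5.png

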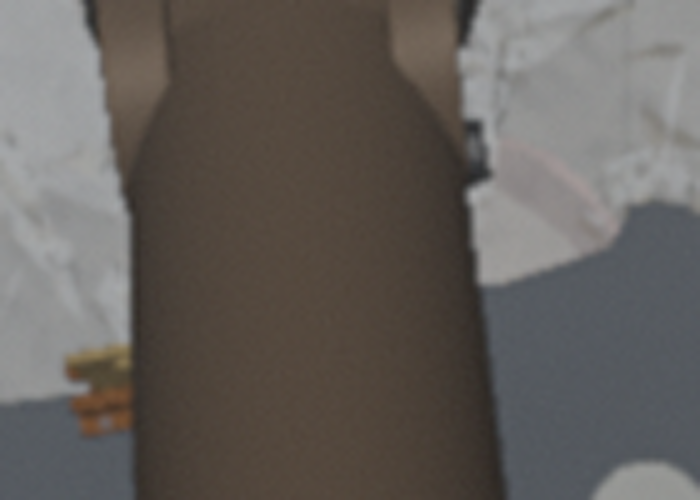

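```bash
python3 - <<'E'
from h import *
def hk(tcp,yaw,v,gz=.0187):
    y=np.radians(yaw);c,s=np.cos(y),np.sin(y);return np.array(tcp)+[c*v[0]-s*v[1],s*v[0]+c*v[1],v[2]+gz]
s=cv2.imread("pics/s5.png")
tcp=[.4882,-.0113,.3009]
for nm,v in(("tip",(.0175,0,-.067)),("tiptop",(.0175,0,-.0645)),("bowlunder",(.027,0,-.0795)),("corner",(.036,0,-.049)),("gripbot",(0,0,-.014))):
    p=proj("side",hk(tcp,12.3,v));print(nm,p,(p-[185,165])*4)
print("sh top",[(proj("side",p)-[185,165])*4 for p in([.4828,.0154,.118],[.4939,-.035,.118],[.4883,-.0095,.093])])
E
python3 - <<'E'
import cv2
a=cv2.imread("pics/s5.png")
E
```

```text
tip [243.2747 190.905 ] [233.0987 103.6202]
tiptop [243.23   190.0923] [232.9199 100.3693]
bowlunder [239.6724 194.7368] [218.6896 118.9471]
corner [235.3743 184.6182] [201.4971  78.4727]
gripbot [249.6259 173.5157] [258.5037  34.0629]
sh top [array([262.6716, 295.5874]), array([271.9858, 242.5946]), array([268.511 , 296.5253])]
```

Emit:
jog_arm([
  [0.1,-0.2,2,0,0,0],
  [0,0,3,0,0,0],
  [0,0,3,0,0,0],
  [0,0,3,0,0,0],
  [0,0,1.5,0,0,0],
  [0,0,0,0,0,0],
  [0,0,0,0,0,0],
  [0,0,0,0,0,0],
])

```text
time_s: 7.58
eef_pos: [0.4899, -0.008, 0.1775]
orientation: [0.0, 0.994, 0.108, 0.001]
force: [0.5, 0.1, -0.4]
width: 0.127
```

```bash
cat >> h.py <<'E'
def hk(tcp,yaw,v,gz=.0187):
    y=np.radians(yaw);c,s=np.cos(y),np.sin(y);return np.array(tcp)+[c*v[0]-s*v[1],s*v[0]+c*v[1],v[2]+gz]
def look(name,x0=225,y0=195,w=70,h=90,f=6,yaw=12.4):
    s=optics.read_camera("side");a=cv2.resize(s[y0:y0+h,x0:x0+w],None,fx=f,fy=f,interpolation=cv2.INTER_CUBIC);cv2.imwrite(name,a)
    tcp=arm.sense()["eef_pos"];f_=lambda p:(p-[x0,y0]+.5)*f
    for nm,v in(("tip",(.0175,0,-.067)),("bowlunder",(.027,0,-.0795)),("corner",(.036,0,-.049)),("gripbot",(0,0,-.014))):
        print(nm,f_(proj("side",hk(tcp,yaw,v))))
    for p in([.4828,.0154,.118],[.4939,-.035,.118],[.4883,-.0095,.093]):print("tmpl",f_(proj("side",p)))
E
python3 - <<'E'
from h import *
look("pics/s6.png"); plan([.4883,-.0095,.147],12.4)
E
```

```text
tip [118.0406 206.4478]
bowlunder [ 97.7746 226.3652]
corner [ 73.7771 173.3176]
gripbot [153.7753 115.9427]
tmpl [157.0074 266.3811]
tmpl [170.9787 186.8919]
tmpl [165.7665 267.7879]
t 7.6333 pos [ 0.4902 -0.0079  0.1778] yaw 12.384240770610866 F [ 0.9994 -0.836  -0.7465] w 0.12673439294938169
turn(tool rotvec) [ 0.0007 -0.0024 -0.0003] shift before turn cm [-0.2235  0.1182  3.0807] after turn cm [-0.2161  0.1203  3.0812]
```

View pics/s6.png

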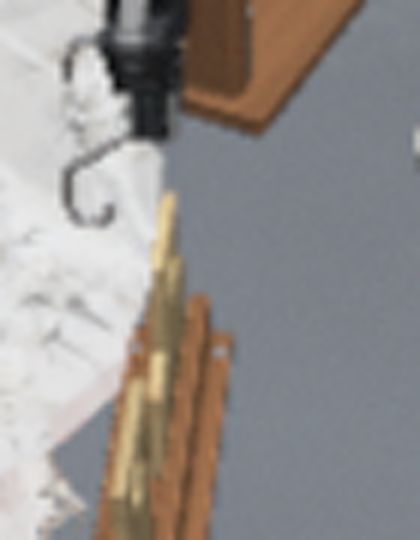

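Emit:
jog_arm([
  [0,0.1,1,0,0,0],
  [0,0,1,0,0,0],
  [0,0,1.1,0,0,0],
  [0,0,0,0,0,0],
  [0,0,0,0,0,0],
  [0,0,0,0,0,0],
])

```text
time_s: 8.13
eef_pos: [0.4894, -0.0084, 0.1451]
orientation: [-0.0, 0.994, 0.108, -0.0]
force: [0.4, -0.7, -0.3]
width: 0.129
```

Run:
```python
from h import *
look("pics/s7.png",w=60,h=75,f=8); th=np.radians(12.4);plan([.4883-.027*np.cos(th),-.0095-.027*np.sin(th),.147],12.4)
```

```text
tip [163.7094 346.6756]
bowlunder [137.1129 372.274 ]
corner [105.7884 303.9205]
gripbot [210.6865 230.2966]
tmpl [209.3432 355.1748]
tmpl [227.9716 249.1892]
tmpl [221.0221 357.0506]
t 8.1833 pos [ 0.4896 -0.0084  0.1454] yaw 12.431614309115101 F [ 0.8142 -0.546  -0.5191] w 0.127962467350828
turn(tool rotvec) [-0.0001 -0.0002  0.0006] shift before turn cm [-2.8477  0.0802 -0.1597] after turn cm [-2.8476  0.0818 -0.1592]
```

View pics/s7.png

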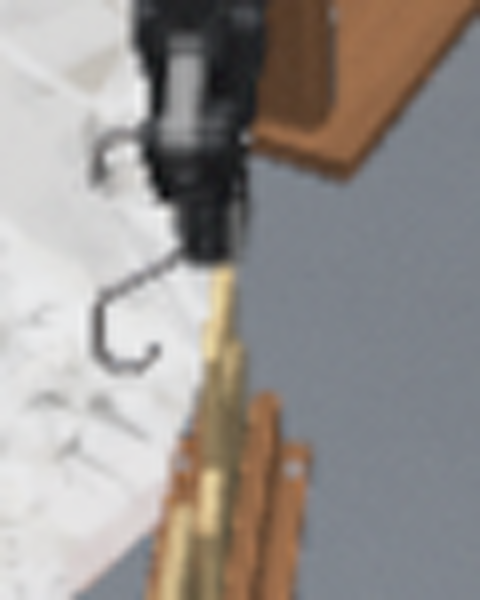

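Emit:
jog_arm([
  [-0.4,0,-0.1,0,0,0],
  [-0.4,0.1,0,0,0,0],
  [-0.4,0,0,0,0,0],
  [-0.4,0,0,0,0,0],
  [-0.4,0,0,0,0,0],
  [0,0,0,0,0,0],
])

```text
time_s: 8.68
eef_pos: [0.4691, -0.0141, 0.1463]
orientation: [0.0, 0.994, 0.108, -0.0]
force: [-0.8, -1.1, -0.5]
width: 0.128
```

Emit:
jog_arm([
  [-0.4,0,0,0,0,0],
  [-0.4,0,0,0,0,0],
  [-0.3,0,0,0,0,0],
  [0,0,0,0,0,0],
  [0,0,0,0,0,0],
])

```text
time_s: 9.1
eef_pos: [0.4592, -0.0162, 0.1463]
orientation: [0.0, 0.994, 0.108, 0.0]
force: [-0.1, 1.4, -0.7]
width: 0.126
```

Run:
```python
from h import *
look("pics/s8.png",w=60,h=75,f=8); th=np.radians(12.4);plan([.4883-.027*np.cos(th),-.0095-.027*np.sin(th),.147],12.4)
```

```text
tip [256.9811 347.428 ]
bowlunder [229.7095 373.0451]
corner [199.8414 304.639 ]
gripbot [306.7798 230.9583]
tmpl [209.3432 355.1748]
tmpl [227.9716 249.1892]
tmpl [221.0221 357.0506]
t 9.15 pos [ 0.4594 -0.0162  0.1463] yaw 12.423130347523959 F [ 0.3178 -0.3429 -0.5988] w 0.1294177497992532
turn(tool rotvec) [ 0.0001 -0.0002  0.0004] shift before turn cm [ 0.2658 -0.0307 -0.0671] after turn cm [ 0.2658 -0.0308 -0.0671]
```

View pics/s8.png

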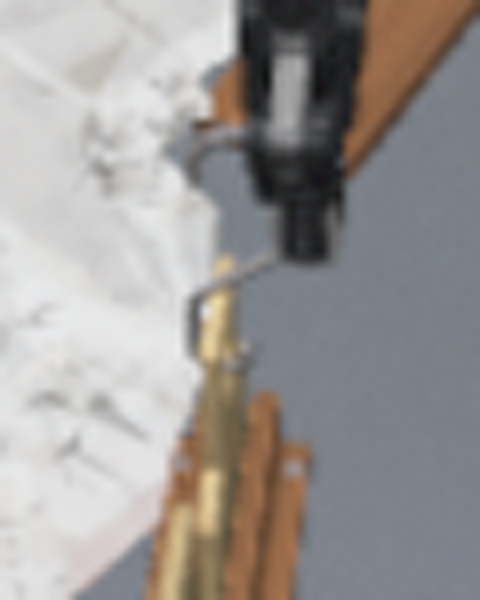

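Emit:
jog_arm([
  [0,0,-0.4,0,0,0],
  [0,0,-0.4,0,0,0],
  [0,0,-0.4,0,0,0],
  [0,0,-0.4,0,0,0],
  [0,0,-0.4,0,0,0],
  [0,0,-0.4,0,0,0],
  [0,0,-0.4,0,0,0],
  [0,0,0,0,0,0],
])

```text
time_s: 9.82
eef_pos: [0.4598, -0.0162, 0.1752]
orientation: [0.0, 0.994, 0.108, 0.001]
force: [0.3, 0.0, -1.2]
width: 0.128
```

Run:
```python
from h import *
look("pics/s9.png",w=60,h=75,f=8)
```

```text
tip [254.264  284.0931]
bowlunder [226.5964 310.5484]
corner [196.2155 240.0654]
gripbot [304.7671 163.8689]
tmpl [209.3432 355.1748]
tmpl [227.9716 249.1892]
tmpl [221.0221 357.0506]
```

View pics/s9.png

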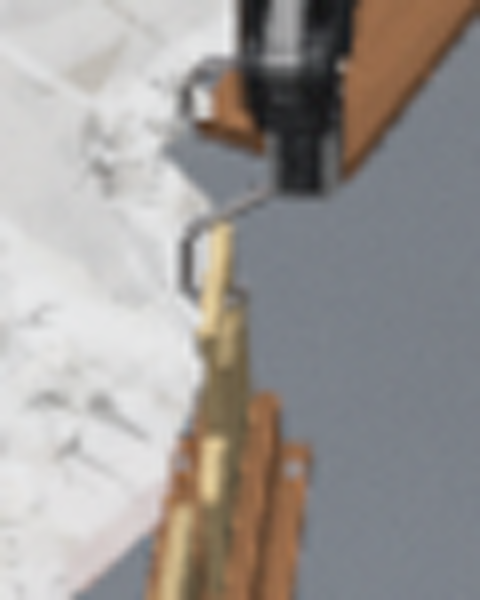

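Emit:
jog_arm([
  [0,0,-0.4,0,0,0],
  [0,0,-0.4,0,0,0],
  [0,0,-0.4,0,0,0],
  [0,0,-0.4,0,0,0],
  [0,0,-0.5,0,0,0],
  [0,0,-0.5,0,0,0],
  [0,0,-0.6,0,0,0],
  [0,0,-0.8,0,0,0],
  [0,0,-1,0,0,0],
  [0,0,-1,0,0,0],
  [0,0,-1,0,0,0],
  [0,0,-1,0,0,0],
  [0,0,-1,0,0,0],
  [0,0,-1,0,0,0],
  [0,0,-0.8,0,0,0],
  [0,0,-0.6,0,0,0],
  [0,0,-0.4,0,0,0],
  [0,0,0,0,0,0],
  [0,0,0,0,0,0],
  [0,0,0,0,0,0],
])

```text
time_s: 11.53
eef_pos: [0.459, -0.0162, 0.2918]
orientation: [-0.0, 0.994, 0.108, -0.0]
force: [-0.1, 0.7, -1.6]
width: 0.127
```

Run:
```python
from h import *
look("pics/s10.png",x0=195,y0=135,w=130,h=150,f=4)
r=np.radians(-9.07);n=np.array([np.cos(r),np.sin(r)])
G=np.array([.4995,-.3238])
plan([*(G-.07*n),.29],-9.07);plan([*G,.1926],-9.07)
```

```text
tip [243.227  241.3665]
bowlunder [228.4935 256.5453]
corner [212.1812 216.4797]
gripbot [270.1166 172.504 ]
tmpl [224.6716 417.5874]
tmpl [233.9858 364.5946]
tmpl [230.511  418.5253]
t 11.5833 pos [ 0.459  -0.0162  0.2917] yaw 12.422893589583788 F [-0.0432 -0.3392 -0.5875] w 0.12401486072077104
turn(tool rotvec) [-0.0001  0.001   0.3751] shift before turn cm [-9.177  28.3477  0.1763] after turn cm [ 1.8472 29.7388  0.1746]
t 11.5833 pos [ 0.459  -0.0162  0.2917] yaw 12.422893589583788 F [-0.0432 -0.3392 -0.5875] w 0.12401486072077104
turn(tool rotvec) [-0.0001  0.001   0.3751] shift before turn cm [-2.654  30.9149  9.9092] after turn cm [ 8.8472 29.7388  9.9146]
```

View pics/s10.png

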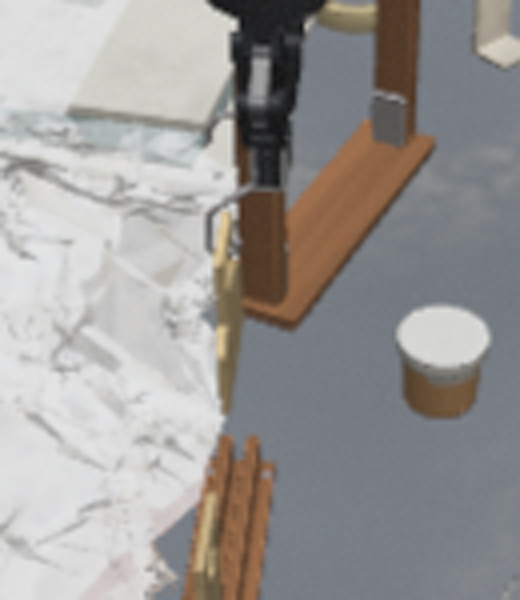

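Emit:
jog_arm([
  [0,0,0,0,0,0.02],
  [0,0,0,0,0,0.03],
  [0,0,0,0,0,0.04],
  [0,0,0,0,0,0.05],
  [0,0,0,0,0,0.05],
  [0,0,0,0,0,0.05],
  [0,0,0,0,0,0.05],
  [0,0,0,0,0,0.04],
  [0,0,0,0,0,0.025],
  [0,0,0,0,0,0.02],
  [0,0,0,0,0,0],
])

```text
time_s: 12.5
eef_pos: [0.4592, -0.0162, 0.2921]
orientation: [0.0, 0.997, -0.08, -0.0]
force: [0.5, 0.0, -0.5]
width: 0.126
```

Emit:
jog_arm([
  [0,0.2,0,0,0,0],
  [0,0.5,0,0,0,0],
  [0,0.8,0,0,0,0],
  [0.1,1.1,0,0,0,0],
  [0.1,1.4,0,0,0,0],
  [0.1,1.7,0,0,0,0],
  [0.2,2,0,0,0,0],
  [0.2,2,0,0,0,0],
  [0.2,2,0,0,0,0],
  [0.2,2,0,0,0,0],
  [0.2,2,0,0,0,0],
  [0.2,2,0,0,0,0],
  [0.2,2,0,0,0,0],
  [0.1,2,0,0,0,0],
  [0,2,0,0,0,0],
  [0,1.7,0,0,0,0],
  [0,1.3,0,0,0,0],
  [0,0.8,0,0,0,0],
  [0,0.3,0,0,0,0],
  [0,0,0,0,0,0],
])

```text
time_s: 14.17
eef_pos: [0.4331, -0.2939, 0.2922]
orientation: [-0.0, 0.997, -0.079, -0.0]
force: [0.4, 0.3, -1.0]
width: 0.129
```

Emit:
jog_arm([
  [0,0,0,0,0,0],
  [0,0,0,0,0,0],
  [0,0,0,0,0,0],
  [0,0,0,0,0,0],
  [0,0,0,0,0,0],
  [0,0,0,0,0,0],
])

```text
time_s: 14.67
eef_pos: [0.4334, -0.2933, 0.2923]
orientation: [0.0, 0.997, -0.079, 0.0]
force: [0.4, -0.3, -1.1]
width: 0.128
```

Run:
```python
from h import *
look("pics/s11.png",x0=215,y0=75,w=130,h=150,f=4,yaw=-9.07)
plan([.4995,-.3238,.1926],-9.07)
```

```text
tip [322.4225 258.7086]
bowlunder [310.1172 270.4991]
corner [299.8957 231.3188]
gripbot [347.2565 199.3158]
tmpl [144.6716 657.5874]
tmpl [153.9858 604.5946]
tmpl [150.511  658.5253]
t 14.7167 pos [ 0.4334 -0.2933  0.2923] yaw -9.046586417050046 F [ 0.2729  0.3919 -1.0566] w 0.12963969371945133
turn(tool rotvec) [ 0.     -0.0001  0.0004] shift before turn cm [7.0092 1.9678 9.9725] after turn cm [7.0105 1.9653 9.9721]
```

View pics/s11.png

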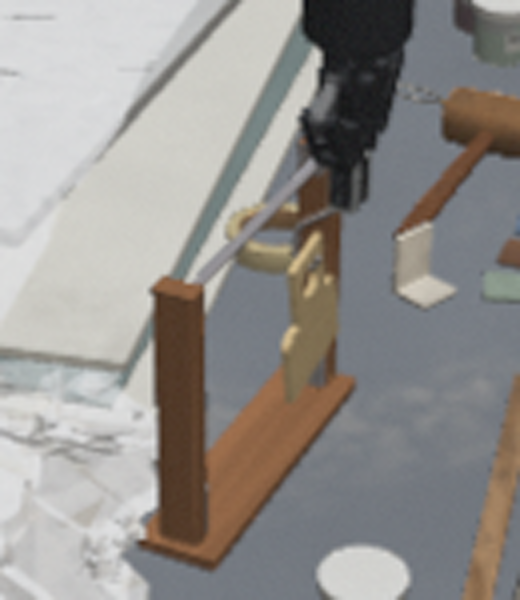

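Emit:
jog_arm([
  [0,0.2,0.2,0,0,0],
  [0,0.2,0.4,0,0,0],
  [0,0.2,0.6,0,0,0],
  [0,0.2,0.8,0,0,0],
  [0,0.2,0.8,0,0,0],
  [0,0.2,0.8,0,0,0],
  [0,0.2,0.8,0,0,0],
  [0,0.2,0.8,0,0,0],
  [0,0.2,0.6,0,0,0],
  [0,0.2,0.4,0,0,0],
  [0,0,0.2,0,0,0],
  [0,0,0,0,0,0],
])

```text
time_s: 15.72
eef_pos: [0.43, -0.3133, 0.2278]
orientation: [-0.0, 0.997, -0.079, -0.0]
force: [0.5, 0.8, -0.4]
width: 0.13
```

Emit:
jog_arm([
  [0.1,0,0,0,0,0],
  [0.2,0,0,0,0,0],
  [0.3,0,0,0,0,0],
  [0.4,0,0,0,0,0],
  [0.5,0,0,0,0,0],
  [0.6,0,0,0,0,0],
  [0.6,0,0,0,0,0],
  [0.6,0,0,0,0,0],
  [0.6,0,0,0,0,0],
  [0.6,0,0,0,0,0],
  [0.6,0,0,0,0,0],
  [0.5,0,0,0,0,0],
  [0.5,0,0,0,0,0],
  [0.4,0,0,0,0,0],
  [0.3,0,0,0,0,0],
  [0.2,0,0,0,0,0],
  [0,0,0,0,0,0],
  [0,0,0,0,0,0],
])

```text
time_s: 17.22
eef_pos: [0.4992, -0.3243, 0.2283]
orientation: [-0.0, 0.997, -0.079, -0.0]
force: [0.1, 0.3, -1.4]
width: 0.133
```

Run:
```python
from h import *
look("pics/s12.png",x0=235,y0=85,w=90,h=110,f=5,yaw=-9.07)
plan([.4995,-.3238,.1926],-9.07)
```

```text
tip [210.1743 322.206 ]
bowlunder [196.3836 335.7373]
corner [183.2375 290.0894]
gripbot [236.7043 253.6833]
tmpl [ 80.8395 771.9842]
tmpl [ 92.4822 705.7432]
tmpl [ 88.1388 773.1566]
t 17.2667 pos [ 0.4991 -0.3243  0.2283] yaw -9.071777455196415 F [ 0.4673  0.6563 -1.0232] w 0.12880774272219586
turn(tool rotvec) [ 0.0001  0.0002 -0.    ] shift before turn cm [ 0.034  -0.06    3.5682] after turn cm [ 0.0334 -0.0598  3.5682]
```

View pics/s12.png

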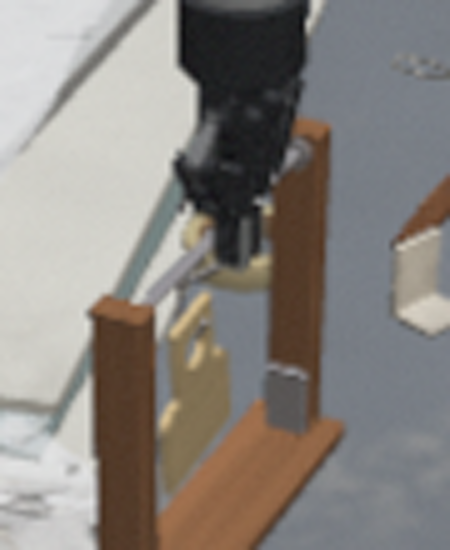

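Emit:
jog_arm([
  [0,0,0.3,0,0,0],
  [0,0,0.4,0,0,0],
  [0,0,0.4,0,0,0],
  [0,0,0.4,0,0,0],
  [0,0,0.4,0,0,0],
  [0,0,0.4,0,0,0],
  [0,0,0.4,0,0,0],
  [0,0,0.3,0,0,0],
  [0,0,0.2,0,0,0],
  [0,0,0.2,0,0,0],
  [0,0,0.1,0,0,0],
  [0,0,0,0,0,0],
  [0,0,0,0,0,0],
  [0,0,0,0,0,0],
  [0,0,0,0,0,0],
])

```text
time_s: 18.52
eef_pos: [0.4994, -0.3243, 0.1935]
orientation: [0.0, 0.997, -0.079, 0.0]
force: [0.2, 0.5, -1.2]
width: 0.126
```

Run:
```python
from h import *
look("pics/s13.png",x0=235,y0=85,w=90,h=110,f=5,yaw=-9.07)
plan([.4995,-.3238,.1926],-9.07)
```

```text
tip [209.5892 369.5542]
bowlunder [196.0192 382.5047]
corner [183.0773 338.1298]
gripbot [235.6713 303.509 ]
tmpl [ 80.8395 771.9842]
tmpl [ 92.4822 705.7432]
tmpl [ 88.1388 773.1566]
t 18.5667 pos [ 0.4993 -0.3244  0.1934] yaw -9.063590051608946 F [-0.4447 -0.1484 -0.9671] w 0.12748285987135913
turn(tool rotvec) [ 0.0001 -0.0002  0.0001] shift before turn cm [ 0.0074 -0.0571  0.0836] after turn cm [ 0.0074 -0.0571  0.0836]
```

View pics/s13.png

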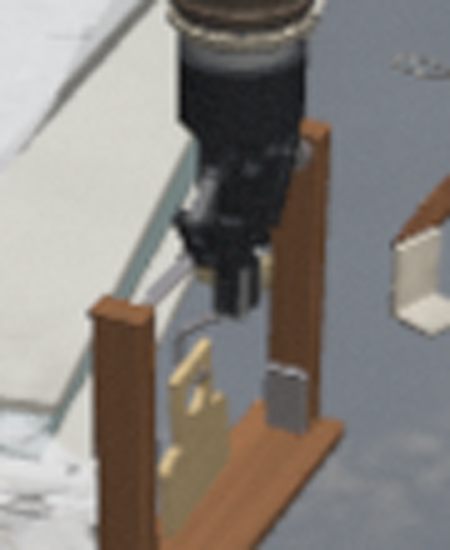

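Emit:
jog_arm([
  [0,0,0.1,0,0,0],
  [0,0,0,0,0,0],
  [0,0,0,0,0,0],
])

```text
time_s: 18.82
eef_pos: [0.4995, -0.3244, 0.1927]
orientation: [0.0, 0.997, -0.079, 0.0]
force: [-0.4, -0.9, 2.2]
width: 0.128
```

Emit:
jog_arm([
  [0,0,0.1,0,0,0],
  [0,0,0,0,0,0],
  [0,0,0,0,0,0],
])

```text
time_s: 19.07
eef_pos: [0.4997, -0.3245, 0.1924]
orientation: [0.0, 0.997, -0.079, 0.001]
force: [-1.7, 1.2, 5.9]
width: 0.128
```

Emit:
jog_arm([
  [0,0,-0.1,0,0,0],
  [0,0,0,0,0,0],
  [0,0,0,0,0,0],
  [0,0,0,0,0,0],
  [0,0,0,0,0,0],
], squeeze=20)

```text
time_s: 19.48
eef_pos: [0.4996, -0.3245, 0.1926]
orientation: [0.0, 0.997, -0.079, 0.0]
force: [0.2, 0.6, 4.7]
width: 0.126
```

Emit:
jog_arm([
  [0,0,0,0,0,0],
  [0,0,0,0,0,0],
  [0,0,0,0,0,0],
  [0,0,0,0,0,0],
], claw=0.2)

```text
time_s: 19.82
eef_pos: [0.499, -0.3242, 0.1919]
orientation: [-0.0, 0.997, -0.079, -0.0]
force: [-0.9, -0.5, 0.1]
width: 0.201
```

Emit:
jog_arm([
  [0,0,0,0,0,0],
  [0,0,0,0,0,0],
  [0,0,0,0,0,0],
  [0,0,0,0,0,0],
  [0,0,0,0,0,0],
  [0,0,0,0,0,0],
], claw=0.6)

```text
time_s: 20.32
eef_pos: [0.4993, -0.3243, 0.1923]
orientation: [0.0, 0.997, -0.079, 0.0]
force: [-0.0, 0.1, 0.5]
width: 0.6
```

Run:
```python
from h import *
look("pics/s14.png",x0=235,y0=85,w=90,h=110,f=5,yaw=-9.07)
plan([.4995,-.3238,.30],-9.07)
```

```text
tip [209.6499 371.096 ]
bowlunder [196.0859 384.0283]
corner [183.151  339.6928]
gripbot [235.7207 305.128 ]
tmpl [ 80.8395 771.9842]
tmpl [ 92.4822 705.7432]
tmpl [ 88.1388 773.1566]
t 20.3667 pos [ 0.4993 -0.3243  0.1923] yaw -9.064883550916814 F [-0.0925 -0.666   0.0383] w 0.5955930616338734
turn(tool rotvec) [ 0.0001 -0.0001  0.0001] shift before turn cm [  0.0138  -0.0541 -10.7686] after turn cm [  0.0132  -0.0548 -10.7686]
```

View pics/s14.png

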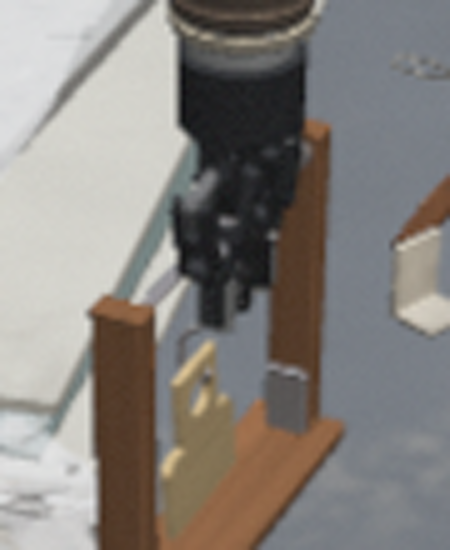

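Emit:
jog_arm([
  [0,0,-0.4,0,0,0],
  [0,0,-0.8,0,0,0],
  [0,0,-1,0,0,0],
  [0,0,-1,0,0,0],
  [0,0,-1,0,0,0],
  [0,0,-1,0,0,0],
  [0,0,-1.5,0,0,0],
  [0,0,-2,0,0,0],
  [0,0,-2,0,0,0],
  [0,0,-2,0,0,0],
  [-2,0,0,0,0,0],
  [-3,0,0,0,0,0],
  [-3,0,0,0,0,0],
  [-3,0,0,0,0,0],
  [0,0,0,0,0,0],
  [0,0,0,0,0,0],
])

```text
time_s: 21.7
eef_pos: [0.3897, -0.3073, 0.3208]
orientation: [0.001, 0.997, -0.08, 0.001]
force: [0.1, -0.0, 0.2]
width: 0.601
```

Emit:
jog_arm([
  [0,0,0,0,0,0],
  [0,0,0,0,0,0],
  [0,0,0,0,0,0],
  [0,0,0,0,0,0],
  [0,0,0,0,0,0],
  [0,0,0,0,0,0],
  [0,0,0,0,0,0],
  [0,0,0,0,0,0],
  [0,0,0,0,0,0],
  [0,0,0,0,0,0],
  [0,0,0,0,0,0],
  [0,0,0,0,0,0],
  [0,0,0,0,0,0],
  [0,0,0,0,0,0],
  [0,0,0,0,0,0],
  [0,0,0,0,0,0],
  [0,0,0,0,0,0],
  [0,0,0,0,0,0],
  [0,0,0,0,0,0],
  [0,0,0,0,0,0],
])

```text
time_s: 23.37
eef_pos: [0.3907, -0.307, 0.3193]
orientation: [0.0, 0.997, -0.079, 0.0]
force: [0.4, -0.4, -0.1]
width: 0.596
```

Run:
```python
from h import *
ims=[optics.read_camera("side")[95:215,235:325] for _ in range(8)]
cv2.imwrite("pics/s15.png",cv2.resize(np.hstack([ims[0],ims[4]]),None,fx=4.4,fy=4.4,interpolation=cv2.INTER_CUBIC))
for i in ims[1:]:print(cv2.absdiff(ims[0],i).mean(),end=" ")
cv2.imwrite("pics/s15full.png",optics.read_camera("side"))
```

```text
1.0532098765432099 1.0445987654320987 1.0482407407407408 1.0571296296296295 1.0532407407407407 1.0529629629629629 1.0484876543209876
```

View pics/s15.png

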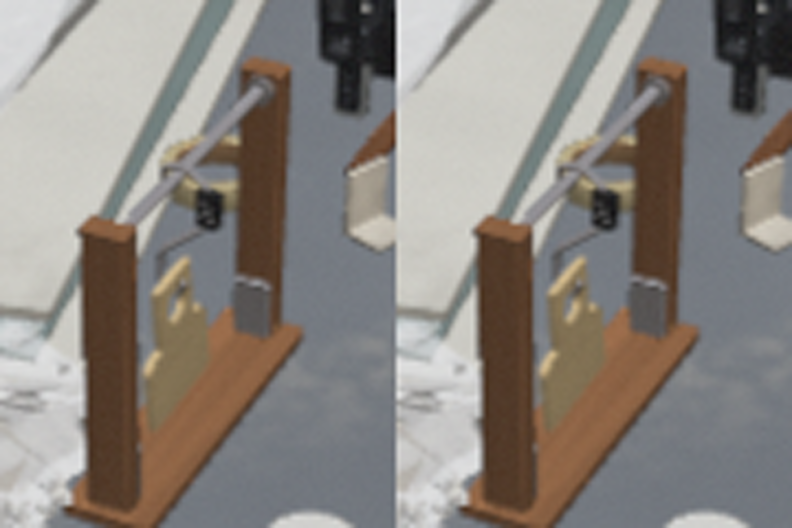

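View pics/s15full.png

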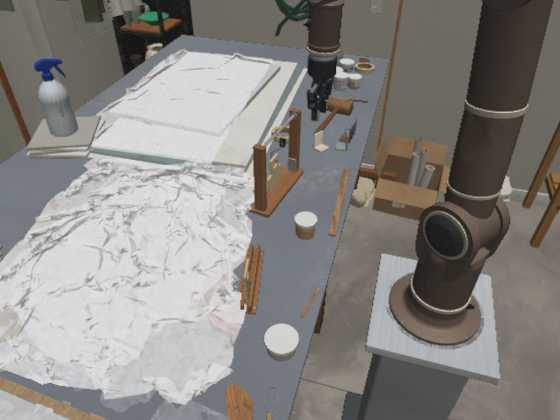

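The hook sits on the rail and the template hangs free. The frame differences stay at a constant noise level of about 1.05, so it is still. The straight template, tub and cup look unmoved.

```bash
python3 -c "
from bench import arm
print(arm.sign_off())"
```

```text
the job is handed in; nothing more can be done
None
```

I took the S-hook off the rail and passed its lower bend through the shouldered template's hole. I then lifted the template out of the rack and hung the hook back at its original spot on the rail. I backed the gripper away and handed the job in at about 24 s of the 67 s allowed.

**Last checks (side camera only):**
- The hook's upper bend is on the rail, and the template hangs from the lower bend, clear of the posts and the plank.
- Eight frames in a row differed only by steady image noise, so the template is still.
- The straight template, the tub and the cup look to be where they started. I judged this by eye and did not measure it.

**Disagreements and gaps:**
- The two cameras differed by about 3–6 mm on the rail's position.
- While I carried the hook, it appeared 2–3 mm farther out than the arm's position predicted. I allowed for this when entering the hole.
- The arm blocked the top camera at the rack, so I checked the hook's entry from the side view alone.
- Handing in gave no verdict.

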